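# Free a seized swing clamp and put its stamp away

### The arm

A 7-joint arm with a two-finger parallel gripper is mounted at the origin on the work surface. World frame = base frame: x ahead of the robot, y to its left, z up, the work surface at z = 0. Lengths are in m, angles in degrees, forces in N, time in s.
With the tool pointing down it reaches from about 0.425 to 0.875 m from the base axis. Payload 4.7 kg.
Tool frame: the origin (TCP) lies between the finger pads; the fingertips stand env.finger_overhang ahead of it and the grasp point (between the pads) lies 5 mm behind it (env.finger_overhang is the distance from the TCP to the fingertips, in m); z points along the fingers, y is the line along which they close (so a half turn about z gives the same grasp; the last joint's range is limited). The gripper opens to 87 mm and grips with 3 to 60 N. Pads are 19 mm wide; open, the fingers measure 117 mm over their backs; the gripper's body (75 mm by 190 mm) begins 51 mm behind the grasp point.
Start: joints at [-69.437, 18.392, -4.016, 83.108, 1.295, 78.541, -3.26], TCP at [0.22, 0.612, 0.237] pointing down, gripper open.
Joint ranges: [-163.93, 163.93], [-17.29, 119.83], [-79.2, 71.16], [3.27, 140.29], [-89.18, 269.18], [5.43, 117.66], [-154.24, 154.24]. Speed limits (degrees/s): [147.25, 147.25, 180, 180, 180, 180, 180].

### API

Orientations are given as [roll, pitch, yaw] about the fixed x, y, z axes, in that order (R = Rz(yaw) Ry(pitch) Rx(roll)).
In Python, from cell import telemetry, eyes, env, models gives the robot as it stands. The module is installed in compiled form; this text tells all that it offers.
- The arm moves only by the tool drive_tool, never from a script. Its arguments are lists of equal length, an entry for each row: "angular": the turn, a rotation vector about the tool's x, y, z in rad, a list of three; "delta_pos": the shift along the tool's x, y, z in cm, a list of three; "gripper": the finger opening in cm, from 0 to 8.7. A call has 1 to 20 rows; each row shifts and turns the commanded pose from where the row before left it, along the tool's axes as they then stand; what a row does not reach is not made up. A row lasts 1/10 s, in which the tool goes at most 50 mm and 8.59 degrees, less where a joint would pass 70% of its speed; a pose out of reach is approached as far as the arm can. A call with a gripper value outside its range is refused whole. The fingers move at their own pace and stop on an object; "squeeze" is the grip in N (left out, the last holds). Time passes only in rows, so rows that do not move let the fingers close. It gives the time, the measured TCP pose, the force, the opening and the grip force at its end, in the units of the state.
- telemetry.get_obs(): the state, without advancing time (a new reading comes with each control period).
- eyes.read_camera(name): name is "side" or "top" or "wrist"; returns a dict with "pixels" (480x640x3 uint8, red, green, blue), "mtx" (3x3 intrinsics, pixels), "origin" and "orientation" of the camera in the world. Camera axes: x right, y down, z forward; pixel columns grow to the right and rows downward; lengths in m; the calibration is good to about 2 mm. A picture is of the moment at which its call begins. There is no depth.
- env.sign_off(): hands the job in; it is judged then, once.
Trained networks look in a picture, given as the dict that the camera call returned (one of the last four; its "shot" number tells which), for a name from the list of things; names that differ only in an ending like _2 or _b are one class to them, and where a whole thing is asked for, a point or a joint stands for the part that bears it (a point fixed in the world has none). Each returns a list of dicts, best first, with "p" (0 to 1); they miss things now and then, are a little off and sometimes report something else, mostly with a low value. They report only what shows in the picture. A call takes as long as a camera call.
- models.search_frame(picture, target): "centre" ([column, row] in pixels, amid what is visible of it).
- models.cut_out(picture, target): "pixels" (480x640 bool, what is visible of it) and "centre" ([column, row] in pixels, amid what is visible of it).
The state is a dict: "time_s": time; "qpos": joint angles; "joint_velocities": joint speeds; "effort": joint torques, N m; "tool_pos": TCP position; "tool_rot": TCP orientation; "force": force on the tool from outside, world axes, zero at the start; "wrist_torque": the same for the moment, N m; "grip_width": finger opening in m; "grasp_force": force on a finger pad.
Only numpy, scipy, OpenCV 4.12 (cv2) and the standard library are available. Lean on these libraries where they do the work, as an engineer would, in place of code of your own. Each camera call takes 0.05 s, during which the arm holds its last target. There are 200 camera calls.

### The job

The brass wing knob of the bench swing clamp has seized. Rock it back and forth in small arcs, turning back as soon as it jams so that its stud is not twisted off, until it breaks free; then turn it anticlockwise (seen from above) about a quarter turn, so that the hold-down arm is off the steel stamp. Only then lift the stamp out of its nest and set it down, without dropping it, upright in the empty compartment of the wooden tray, and leave everything else where it stands.

Things in the scene. Friction and masses are not known exactly. Their poses are not given: they have to be found in the camera images.
- knob_grip (a point): Grip point of the brass wing knob on the clamp, on its vertical turning axis, 110 mm above the table. The wing is a flat upright plate 10 mm thick (its x), 52 mm long (its y), from 16 mm below to 14 mm above this point; under it a round boss 18 mm wide and 8 mm high, then the hold-down arm, along the wing's -y. z is up.
- clamp: Grey cast swing clamp fixed to the table, yaw within 20 degrees, origin on the table under the knob's axis; base 100 mm (x) by 235 mm (y, from -145 to +90), 12 mm thick, the head under the knob 62 mm high. The stamp's nest is 95 mm from the axis in its -y: a ring 54 mm outside, 44 mm inside, 6 mm high on the base.
- clamp_arm (a joint): Angle (rad) of the steel hold-down arm and its shaft about the knob's axis: near 0 over the stamp, growing anticlockwise from above, end stop 1.75. Arm 24 mm wide, 12 mm thick, reaches 108 mm, underside 74 mm high. Seized: either way it turns 2 to 5 degrees, then creeps stiffly (0.1 to 0.3 N m) and jams at about 0.16 rad. Once free it turns with under 0.1 N m.
- bar_tip (a point): Top of the arm's free end, 104 mm from the axis, 86 mm high. How it frees: turned to the jam one way, then to the jam the other way, the rust gives a little each time and the arc grows (to 0.3 or 0.4 rad each side); turning one way only never frees it. After 4 to 6 single swings (more if they stop short of the jams) it no longer jams anticlockwise.
- wing_knob (a joint): Twist (rad) of the knob against the arm: the slender stud between is springy, 10 N m/rad, so this times 10 is the torque put on the knob (positive: anticlockwise). The stud shears beyond 0.1 rad (1 N m) either way; at the jams 0.04 to 0.05 rad (0.4 to 0.5 N m) is enough. The knob's heading is clamp_arm plus this.
- stamp_center (a point): Centre of the round steel stamp (about 0.33 kg), half-way up, on its axis (z): 60 mm high, a foot 40 mm in diameter and 10 mm high, above it a plain shank 30 mm in diameter. It starts upright in the clamp's nest, its foot 12 mm above the table, its top 2 mm under the arm.
- tray_slot (a point): Centre of the inner floor of the tray's empty compartment, 77.5 mm (tray's x) by 80 mm. Floor 5 mm, rim 22 mm above the table. The other compartment, 82 mm away in the tray's +x, holds two small stamps.
- tray: Wooden tray 170 x 90 mm (1.5 kg), walls 5 mm thick, left or right of the clamp; origin under its centre, x along its long side.
- small_stamp_a: Small steel stamp, 22 mm foot, 55 mm high, standing in the tray's other compartment; to be left there. Origin under its foot.
- small_stamp_b: The second small stamp, alike, beside it; to be left there.
- punch_block: Wooden block 150 x 90 x 45 mm with steel punches standing in it (to 102 mm), on the side of the clamp where the tray is not; to be left. Origin under its centre.
- dye_bottle: White bottle 48 mm wide, 140 mm high, at the back of the table; to be left. Origin under its centre.
- finish_jar: Amber jar 66 mm wide, 75 mm high, at the back; to be left. Origin under its centre.
- mug: White mug 76 mm wide, 85 mm high, at the back; to be left. Origin under its centre.

How it is judged (in metres and radians):
On the way, in this order (a step that is already met when the one before it is completed fails the run):
1. the knob is broken free and turned so far that the hold-down arm is off the stamp (value of joint clamp_arm above 1.1 rad), for 0.2 s.
2. the stamp is set down in the empty compartment while still held (horizontal distance between stamp_center and tray_slot below 0.028 m and z of stamp_center in the frame of tray_slot below 0.04 m and angle between stamp_center's own z axis and vertical below 0.15 rad and contact force between the fingers and stamp above 0.5 N), for 0.05 s.
At the end, for the whole second after the job is handed in: The stamp stands upright (within 0.1 rad), still and released on the floor of the tray's empty compartment (within 28 mm of its centre), and the clamp's arm is turned at least 1.1 rad off its start. Stud not sheared, other things within 30 mm of their places (horizontal distance between stamp_center and tray_slot below 0.028 m and z of stamp_center in the frame of tray_slot below 0.034 m and angle between stamp_center's own z axis and vertical below 0.1 rad and linear speed of stamp below 0.02 m/s and value of joint clamp_arm above 1.1 rad); the robot touches nothing.
It fails at once if the knob's stud is sheared (twisted more than 0.1 rad) (value of joint wing_knob above 0.1 rad or value of joint wing_knob below -0.1 rad).
It fails at once if the stamp is pulled about while the arm still holds it down (value of joint clamp_arm below 0.6 rad and distance of stamp_center from where it was at the start of the episode above 0.012 m).
It fails at once if other things are disturbed (moved more than 30 mm) (distance of any of tray, small_stamp_a, small_stamp_b, punch_block, dye_bottle, finish_jar, mug from where it was at the start of the episode above 0.03 m).
It also fails if it takes over 72 s, if anything falls off the work surface, if the arm or the gripper's body presses on something with over 40 N, if the wrist force passes 120 N, or if a joint passes its speed limit or range.

## Working session

There is one attempt and no reset: what is moved stays moved. The work goes in short steps, Python scripts to look and compute and a tool call to move; the robot and the scene stay as the last step left them, time stands still between calls to the robot, and variables do not carry over. Pictures are saved under pics/ and viewed, at most 10 in all, crops included, and the job is handed in when it is done.

Besides the shell and the picture viewer there is one more tool, called after "Call:" as name(argument=value, ...), one argument or row to a line, values as JSON. drive_tool: Moves the arm, as the interface text tells. Its arguments: {"type":"object","properties":{"angular":{"type":"array","items":{"type":"array","items":{"type":"number"}}},"delta_pos":{"type":"array","items":{"type":"array","items":{"type":"number"}}},"gripper":{"type":"array","items":{"type":"number"}},"squeeze":{"type":"number"}},"required":["angular","delta_pos","gripper"]}

```bash
mkdir -p pics
cat > h.py <<'E'
import numpy as np, cv2
from scipy.spatial.transform import Rotation as R
from cell import telemetry, eyes, env, models
def rot(c):
    o=np.array(c["orientation"],float)
    return o if o.shape==(3,3) else R.from_euler('xyz',o,degrees=True).as_matrix() if o.size==3 else R.from_quat(o).as_matrix()
def ray(c,px,z):
    d=rot(c)@np.linalg.inv(np.array(c["mtx"]))@np.array([px[0],px[1],1.]); o=np.array(c["origin"])
    return o+d*(z-o[2])/d[2]
def proj(c,P):
    q=np.array(c["mtx"])@(rot(c).T@(np.array(P,float)-np.array(c["origin"]))); return q[:2]/q[2]
def save(c,n): cv2.imwrite(f"pics/{n}.png",cv2.cvtColor(c["pixels"],cv2.COLOR_RGB2BGR))
E
python3 - <<'E'
from h import *
s=telemetry.get_obs();print(s,env.finger_overhang)
hts=dict(knob_grip=.124,clamp=.012,bar_tip=.086,tray=.022,tray_slot=.005,small_stamp_a=.055,punch_block=.045,dye_bottle=.14,finish_jar=.075,mug=.085,stamp_center=.06)
for n in ["top","side"]:
    c=eyes.read_camera(n);save(c,n)
    print(n,c["origin"],c["orientation"],c["mtx"])
    for k,z in hts.items():
        for r in models.search_frame(c,k)[:2]: print(k,np.round(r["p"],2),np.round(r["centre"]),np.round(ray(c,r["centre"],z),3))
E
```

```text
{'time_s': 0.0, 'qpos': array([-69.435178  ,  18.43732811,  -4.01477165,  83.17495176,
         1.29471044,  78.54153554,  -3.26161872]), 'joint_velocities': array([-0.01250389,  0.08045275,  0.06328023,  0.05807437, -0.09565339,
        0.00993429,  0.03155807]), 'effort': array([ 2.11532688e-04, -4.91288924e+01, -4.03726939e-01, -3.12526703e+01,
       -6.40363223e-02,  4.37287556e-02,  1.45186282e-04]), 'tool_pos': array([0.21959332, 0.61121764, 0.23548058]), 'tool_rot': array([-1.79891410e+02,  5.79306174e-03,  1.60242537e+02]), 'force': array([-0.070079  ,  0.12676617, -0.0166822 ]), 'wrist_torque': array([-0.02565455, -0.01616642, -0.00457018]), 'grasp_force': 0.0, 'grip_width': 0.0873597815456788} 0.014
top [3.86738098e-01 8.60389501e-04 1.21313496e+00] [-168.70483782   -0.54790237  -88.49407456] [[597.63377642   0.         318.44025162]
 [  0.         597.63377642 241.64012718]
 [  0.           0.           1.        ]]
knob_grip 0.62 [322. 291.] [ 0.512 -0.012  0.124]
knob_grip 0.25 [342. 293.] [ 0.51  -0.05   0.124]
clamp 0.84 [334. 298.] [ 0.512 -0.039  0.012]
clamp 0.24 [
[... 1123 characters left out ...]
.012]
bar_tip 0.91 [274. 269.] [ 0.517 -0.056  0.086]
tray 0.58 [322. 416.] [ 0.543 -0.31   0.022]
tray 0.2 [407. 344.] [ 0.714 -0.222  0.022]
tray_slot 0.77 [325. 413.] [ 0.551 -0.3    0.005]
small_stamp_a 0.64 [361. 412.] [ 0.599 -0.332  0.055]
small_stamp_a 0.58 [357. 386.] [ 0.605 -0.29   0.055]
punch_block 0.65 [262. 156.] [0.547 0.295 0.045]
dye_bottle 0.74 [338. 155.] [0.685 0.15  0.14 ]
dye_bottle 0.73 [407. 346.] [ 0.68  -0.287  0.14 ]
finish_jar 0.89 [389. 243.] [ 0.734 -0.04   0.075]
finish_jar 0.54 [271. 283.] [ 0.507 -0.077  0.075]
mug 0.85 [407. 345.] [ 0.696 -0.255  0.085]
stamp_center 0.66 [277. 310.] [ 0.508 -0.126  0.06 ]
stamp_center 0.23 [324. 417.] [ 0.543 -0.328  0.06 ]
```

View pics/top.png

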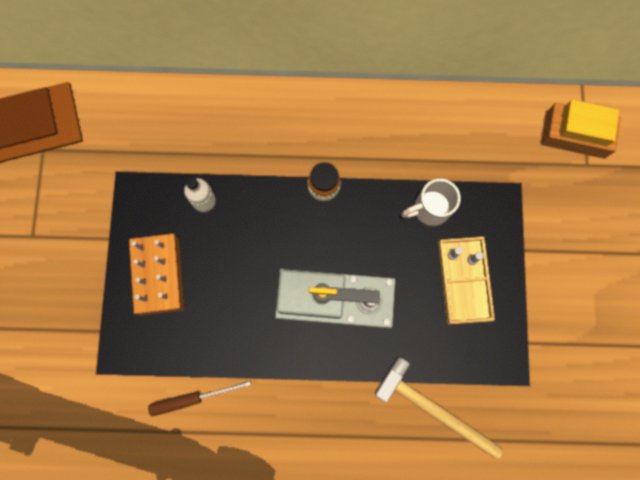

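View pics/side.png

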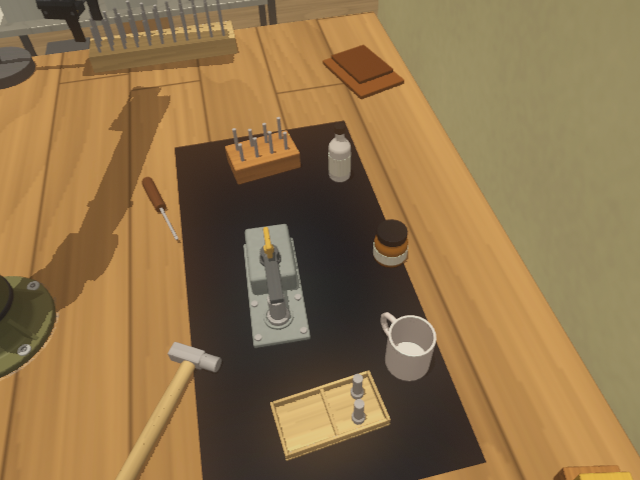

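The top view shows the knob wing at about (322,291), with the arm running right to (378,296). The tray is at about (467,281) and its empty compartment is the near half, about (469,301). The small stamps stand in the far half. Next I'll refine these poses.

Run:
```python
from h import *
def rect(c,m,z):
    p=np.array([ray(c,(x,y),z)[:2] for y,x in np.argwhere(m)],np.float32)
    (cx,cy),(w,h),a=cv2.minAreaRect(p*1000); return np.round([cx,cy,w,h,a],1)
for n in ["top","side"]:
    c=eyes.read_camera(n)
    hsv=cv2.cvtColor(c["pixels"],cv2.COLOR_RGB2HSV)
    k=models.search_frame(c,"knob_grip")[0]["centre"]
    Y=(hsv[...,1]>170)&(hsv[...,2]>110)&(hsv[...,0]>15)&(hsv[...,0]<35)
    W=np.zeros_like(Y);W[int(k[1])-30:int(k[1])+30,int(k[0])-35:int(k[0])+35]=1
    Y&=W; ii=np.argwhere(Y)[:,::-1]; print(n,"wing",Y.sum(),ii.min(0),ii.max(0),rect(c,Y,.124 if n=="top" else .11))
    for t,z in [("tray",.022),("clamp",.012),("bar_tip",.086),("knob_grip",.124)]:
        r=models.cut_out(c,t)
        if r: print(t,r[0]["p"],r[0]["pixels"].sum(),rect(c,r[0]["pixels"],z))
    for t,z in [("stamp_center",.042),("tray_slot",.005)]:
        print(t,[(round(r["p"],2),np.round(r["centre"]),r["pixels"].sum()) for r in models.cut_out(c,t)[:2]])
```

```text
top wing 164 [310 288] [336 296] [510.9 -14.6  14.7  47.6   1.6]
tray 0.57 3720 [ 555.  -302.   172.5   97.3    5.7]
clamp 0.88 5605 [513.2 -41.1 234.1 102.5  87.2]
bar_tip 0.7 905 [ 5.144e+02 -5.490e+01  3.240e+01  1.327e+02  2.000e-01]
stamp_center [(0.63, array([366., 306.]), np.int64(103))]
tray_slot [(0.59, array([466., 282.]), np.int64(3717))]Traceback (most recent call last):
  File "<stdin>", line 11, in <module>
    return umr_minimum(a, axis, None, out, keepdims, initial, where)
ValueError: zero-size array to reduction operation minimum which has no identity
```

```bash
cat >> h.py <<'E'
def togo(P,yaw):
    s=telemetry.get_obs(); T=R.from_euler('xyz',s["tool_rot"],degrees=True)
    d=T.inv().apply(np.array(P)-s["tool_pos"])*100
    rv=(T.inv()*R.from_euler('xyz',[180,0,yaw],degrees=True)).as_rotvec()
    print("t",round(s["time_s"],2),"at",np.round(s["tool_pos"],4),np.round(s["tool_rot"],2),"d cm",np.round(d,2),"rv",np.round(rv,4),"F",np.round(s["force"],1),"M",np.round(s["wrist_torque"],2),"w",round(s["grip_width"],4),"q7",np.round(s["qpos"][6],1))
E
python3 -c "
from h import *
togo([.512,-.014,.26],90)"
```

```text
t 1.7 at [0.2197 0.6118 0.2366] [180.     0.   160.25] d cm [-48.66 -49.01  -2.34] rv [ 1.000e-04 -0.000e+00  1.226e+00] F [-0.5 -0.2  0.4] M [ 0.02  0.03 -0.04] w 0.0874 q7 -3.3
```

Call:
drive_tool(
  angular=[
    [0,0,0],
    [0,0,0],
    [0,0,0],
    [0,0,0],
    [0,0,0],
    [0,0,0],
    [0,0,0],
    [0,0,0],
    [0,0,0],
    [0,0,0],
    [0,0,0],
    [0,0,0],
    [0,0,0],
    [0,0,0],
    [0,0,0],
    [0,0,0],
    [0,0,0],
    [0,0,0],
  ],
  delta_pos=[
    [-2.7,-2.72,-0.13],
    [-2.7,-2.72,-0.13],
    [-2.7,-2.72,-0.13],
    [-2.7,-2.72,-0.13],
    [-2.7,-2.72,-0.13],
    [-2.7,-2.72,-0.13],
    [-2.7,-2.72,-0.13],
    [-2.7,-2.72,-0.13],
    [-2.7,-2.72,-0.13],
    [-2.7,-2.72,-0.13],
    [-2.7,-2.72,-0.13],
    [-2.7,-2.72,-0.13],
    [-2.7,-2.72,-0.13],
    [-2.7,-2.72,-0.13],
    [-2.7,-2.72,-0.13],
    [-2.7,-2.72,-0.13],
    [-2.7,-2.72,-0.13],
    [-2.7,-2.72,-0.13],
  ],
  gripper=[8.7,8.7,8.7,8.7,8.7,8.7,8.7,8.7,8.7,8.7,8.7,8.7,8.7,8.7,8.7,8.7,8.7,8.7],
)

```text
time_s: 3.5
tool_pos: [0.5122, -0.0147, 0.2604]
tool_rot: [179.9, 0.0, 160.3]
force: [0.7, -0.1, 0.2]
grip_width: 0.0869
grasp_force: 0.0
```

Call:
drive_tool(
  angular=[
    [0,0,0.136],
    [0,0,0.136],
    [0,0,0.136],
    [0,0,0.136],
    [0,0,0.136],
    [0,0,0.136],
    [0,0,0.136],
    [0,0,0.136],
    [0,0,0.138],
  ],
  delta_pos=[
    [0,0,0],
    [0,0,0],
    [0,0,0],
    [0,0,0],
    [0,0,0],
    [0,0,0],
    [0,0,0],
    [0,0,0],
    [0,0,0],
  ],
  gripper=[4,4,4,4,4,4,4,4,4],
)

```text
time_s: 4.4
tool_pos: [0.5116, -0.0133, 0.2601]
tool_rot: [180.0, -0.0, 89.7]
force: [0.0, -0.3, -0.0]
grip_width: 0.0405
grasp_force: 0.0
```

Run:
```python
from h import *
togo([.512,-.014,.26],90)
c=eyes.read_camera("wrist");save(c,"w1")
print(c["origin"],c["orientation"],proj(c,[.512,-.014,.124]))
np.savez("w1",**{k:c[k] for k in("pixels","mtx","origin","orientation")})
```

```text
t 4.4 at [ 0.5116 -0.0133  0.2601] [ 1.7998e+02 -2.0000e-02  8.9680e+01] d cm [-0.07  0.04  0.01] rv [ 0.0004 -0.0003 -0.0056] F [ 0.  -0.3 -0. ] M [-0.1   0.05  0.01] w 0.0405 q7 -1.5
[0.51227572 0.05270471 0.40827131] [ 1.65920585e+02  3.67512372e-02 -3.22072609e-01] [324.38100431 237.26168806]
```

View pics/w1.png

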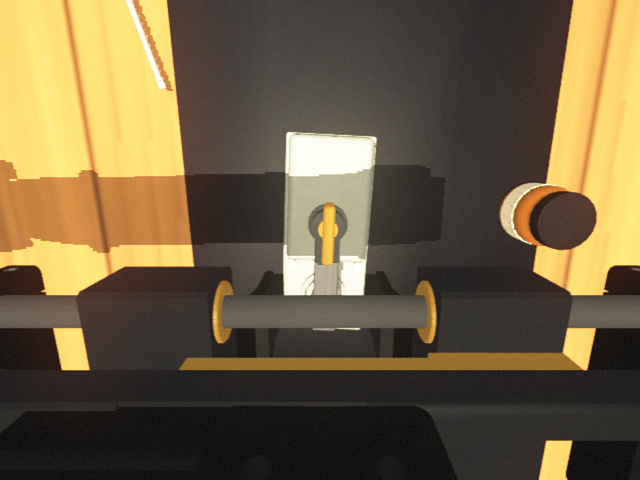

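The wing spans (328,203) to (328,263) and runs nearly along image vertical. The base leans about 3°. I'll segment it to get numbers.

Run:
```python
from h import *
c=dict(np.load("w1.npz"))
hsv=cv2.cvtColor(c["pixels"],cv2.COLOR_RGB2HSV)
Y=(hsv[...,1]>150)&(hsv[...,2]>110)&(hsv[...,0]>12)&(hsv[...,0]<40)
Y[:190]=0;Y[275:]=0;Y[:,:300]=0;Y[:,360:]=0
for y in range(196,270,6):
    x=np.flatnonzero(Y[y]); print(y,(x.min(),x.max(),c["pixels"][y,328],np.round([ray(c,(x.min(),y),.124)[:2],ray(c,(x.max()+1,y),.124)[:2]],4).tolist()) if len(x) else None)
ii=np.argwhere(Y);print(ii.min(0),ii.max(0),ray(c,(328,ii[:,0].min()),.124),ray(c,(328,ii[:,0].max()+1),.124))
# base outline edges at z=.062 head
for p in [(287,132),(376,137)]: print(ray(c,p,.012))
```

```text
196 None
202 None
208 (np.int64(324), np.int64(334), array([241, 190,  77], dtype=uint8), [[0.5118, 0.0108], [0.5209, 0.0108]])
214 (np.int64(324), np.int64(334), array([248, 206,  83], dtype=uint8), [[0.5118, 0.0058], [0.5209, 0.0058]])
220 (np.int64(323), np.int64(334), array([248, 204,  80], dtype=uint8), [[0.5109, 0.0008], [0.5209, 0.0007]])
226 (np.int64(319), np.int64(337), array([248, 204,  78], dtype=uint8), [[0.5076, -0.0043], [0.5234, -0.0044]])
232 (np.int64(319), np.int64(337), array([248, 205,  79], dtype=uint8), [[0.5075, -0.0094], [0.5235, -0.0095]])
238 (np.int64(323), np.int64(333), array([249, 204,  80], dtype=uint8), [[0.5108, -0.0146], [0.5201, -0.0147]])
244 (np.int64(323), np.int64(333), array([247, 201,  73], dtype=uint8), [[0.5108, -0.0199], [0.5201, -0.0199]])
250 (np.int64(322), np.int64(333), array([247, 202,  79], dtype=uint8), [[0.5099, -0.0251], [0.5201, -0.0252]])
256 (np.int64(322), np.int64(332), array([248, 203,  84], dtype=uint8), [[0.5099, -0.0304], [0.5193, -0.0305]])
262 (np.int64(322), np.int64(332), array([247, 204,  82], dtype=uint8), [[0.5098, -0.0358], [0.5193, -0.0359]])
268 None
[203 318] [264 337] [0.51513373 0.01493716 0.124     ] [ 0.51498167 -0.03852785  0.124     ]
[0.47169017 0.07804687 0.012     ]
[0.56907195 0.07226459 0.012     ]
```

```bash
python3 -c "
from h import *
togo([.5154,-.0125,.112],88)"
```

```text
t 4.45 at [ 0.5117 -0.0133  0.2602] [ 1.7997e+02 -2.0000e-02  8.9390e+01] d cm [ 0.08  0.36 14.82] rv [ 0.0005 -0.0003  0.0242] F [ 0.4 -0.3  0.1] M [-0.05  0.05  0.06] w 0.0401 q7 -1.8
```

Call:
drive_tool(
  angular=[
    [0,0,0.024],
    [0,0,0],
    [0,0,0],
    [0,0,0],
    [0,0,0],
    [0,0,0],
  ],
  delta_pos=[
    [0.08,0.36,2.8],
    [0,0,3],
    [0,0,3],
    [0,0,3],
    [0,0,3],
    [0,0,0],
  ],
  gripper=[4,4,4,4,4,4],
)

```text
time_s: 5.05
tool_pos: [0.512, -0.0126, 0.1084]
tool_rot: [-179.6, 0.1, 88.7]
force: [-0.6, 0.8, -0.2]
grip_width: 0.0399
grasp_force: 0.0
```

```bash
python3 -c "
from h import *
togo([.5154,-.0125,.112],88)"
```

```text
t 5.05 at [ 0.512  -0.0126  0.1084] [-1.7957e+02  9.0000e-02  8.8750e+01] d cm [ 0.02  0.33 -0.36] rv [-0.0075  0.0016  0.013 ] F [-0.6  0.8 -0.2] M [-0.1   0.07  0.03] w 0.0399 q7 1.8
```

Call:
drive_tool(
  angular=[
    [0,0,0.012],
    [0,0,0],
  ],
  delta_pos=[
    [0,0.33,-0.3],
    [0,0,0],
  ],
  gripper=[4,4],
)

```text
time_s: 5.25
tool_pos: [0.5208, -0.0125, 0.1174]
tool_rot: [179.8, -0.0, 88.0]
force: [0.1, -0.1, 1.1]
grip_width: 0.0398
grasp_force: 0.0
```

```bash
python3 -c "
from h import *
togo([.5154,-.0125,.112],88)"
```

```text
t 5.25 at [ 0.5208 -0.0125  0.1174] [ 1.7975e+02 -4.0000e-02  8.7950e+01] d cm [-0.02 -0.54  0.54] rv [ 0.0043 -0.0007 -0.0008] F [ 0.1 -0.1  1.1] M [-0.08  0.08 -0.02] w 0.0398 q7 1.1
```

Call:
drive_tool(
  angular=[
    [0,0,0],
    [0,0,0],
    [0,0,0],
  ],
  delta_pos=[
    [0,0,0],
    [0,0,0],
    [0,0,0],
  ],
  gripper=[4,4,4],
)

```text
time_s: 5.55
tool_pos: [0.5189, -0.0125, 0.1157]
tool_rot: [179.9, -0.0, 88.0]
force: [-0.1, 0.1, -0.2]
grip_width: 0.0401
grasp_force: 0.0
```

```bash
python3 -c "
from h import *
togo([.5154,-.0125,.112],88)"
```

```text
t 5.55 at [ 0.5189 -0.0125  0.1157] [ 1.7993e+02 -3.0000e-02  8.7950e+01] d cm [-0.02 -0.35  0.37] rv [ 0.0012 -0.0006 -0.0008] F [-0.1  0.1 -0.2] M [-0.1   0.07 -0.04] w 0.0401 q7 1.1
```

Call:
drive_tool(
  angular=[
    [0,0,0],
    [0,0,0],
    [0,0,0],
    [0,0,0],
    [0,0,0],
    [0,0,0],
    [0,0,0],
    [0,0,0],
    [0,0,0],
    [0,0,0],
  ],
  delta_pos=[
    [0,-0.35,0.35],
    [0,0,0],
    [0,0,0],
    [0,0,0],
    [0,0,0],
    [0,0,0],
    [0,0,0],
    [0,0,0],
    [0,0,0],
    [0,0,0],
  ],
  gripper=[4,4,1.8,1.6,1.4,1.2,1,0.8,0.5,0.5],
  squeeze=60,
)

```text
time_s: 6.55
tool_pos: [0.5152, -0.0124, 0.1115]
tool_rot: [180.0, -0.0, 87.9]
force: [0.5, -0.2, -0.4]
grip_width: 0.0096
grasp_force: 60.0
```

```bash
python3 -c "
from h import *
togo([.5154,-.0125,.112],88); print(telemetry.get_obs()['grasp_force'])"
```

```text
t 6.55 at [ 0.5152 -0.0124  0.1115] [179.98  -0.    87.93] d cm [-0.01  0.02 -0.05] rv [ 0.0003 -0.0001 -0.0012] F [ 0.5 -0.2 -0.4] M [-0.08 -0.06 -0.09] w 0.0096 q7 1.0
59.98899760656059
```

Call:
drive_tool(
  angular=[
    [0,0,-0.03],
    [0,0,-0.03],
    [0,0,-0.03],
    [0,0,0],
    [0,0,0],
  ],
  delta_pos=[
    [0,0,0],
    [0,0,0],
    [0,0,0],
    [0,0,0],
    [0,0,0],
  ],
  gripper=[0.5,0.5,0.5,0.5,0.5],
)

```text
time_s: 7.05
tool_pos: [0.5151, -0.0124, 0.1115]
tool_rot: [180.0, -0.0, 93.1]
force: [0.2, 0.4, -0.5]
grip_width: 0.0093
grasp_force: 60.0
```

```bash
python3 -c "
from h import *
togo([.5154,-.0125,.112],88)"
```

```text
t 7.05 at [ 0.5151 -0.0124  0.1115] [ 1.7999e+02 -1.0000e-02  9.3090e+01] d cm [-0.01  0.03 -0.05] rv [ 0.0002 -0.0002  0.0888] F [ 0.2  0.4 -0.5] M [-0.1  -0.05 -0.1 ] w 0.0093 q7 6.1
```

Call:
drive_tool(
  angular=[
    [0,0,-0.03],
    [0,0,-0.03],
    [0,0,-0.02],
    [0,0,0],
  ],
  delta_pos=[
    [0,0,0],
    [0,0,0],
    [0,0,0],
    [0,0,0],
  ],
  gripper=[0.5,0.5,0.5,0.5],
)

```text
time_s: 7.45
tool_pos: [0.515, -0.0125, 0.1115]
tool_rot: [-180.0, -0.0, 97.7]
force: [-0.1, 0.0, 0.0]
grip_width: 0.0099
grasp_force: 60.0
```

```bash
python3 -c "
from h import *
togo([.5154,-.0125,.112],88)"
```

```text
t 7.45 at [ 0.515  -0.0125  0.1115] [-1.80e+02 -1.00e-02  9.77e+01] d cm [-0.01  0.04 -0.05] rv [-0.     -0.0002  0.1693] F [-0.1  0.   0. ] M [-0.06 -0.02 -0.33] w 0.0099 q7 10.6
```

Call:
drive_tool(
  angular=[
    [0,0,-0.02],
    [0,0,-0.01],
    [0,0,0],
    [0,0,0],
  ],
  delta_pos=[
    [0,0,0],
    [0,0,0],
    [0,0,0],
    [0,0,0],
  ],
  gripper=[0.5,0.5,0.5,0.5],
)

```text
time_s: 7.85
tool_pos: [0.515, -0.0124, 0.1115]
tool_rot: [180.0, -0.0, 99.4]
force: [-0.1, 0.2, 0.1]
grip_width: 0.0097
grasp_force: 60.0
```

```bash
python3 -c "
from h import *
togo([.5154,-.0125,.112],88)"
```

```text
t 7.85 at [ 0.515  -0.0124  0.1115] [180.    -0.    99.39] d cm [-0.01  0.03 -0.05] rv [ 0.000e+00 -1.000e-04  1.988e-01] F [-0.1  0.2  0.1] M [-0.08  0.01 -0.38] w 0.0097 q7 12.3
```

Call:
drive_tool(
  angular=[
    [0,0,-0.02],
    [0,0,0],
    [0,0,0],
  ],
  delta_pos=[
    [0,0,0],
    [0,0,0],
    [0,0,0],
  ],
  gripper=[0.5,0.5,0.5],
)

```text
time_s: 8.15
tool_pos: [0.515, -0.0125, 0.1115]
tool_rot: [180.0, -0.0, 100.5]
force: [0.6, 0.4, 0.4]
grip_width: 0.0096
grasp_force: 60.1
```

```bash
python3 -c "
from h import *
togo([.5154,-.0125,.112],88)"
```

```text
t 8.15 at [ 0.515  -0.0125  0.1115] [ 1.8000e+02 -1.0000e-02  1.0053e+02] d cm [-0.01  0.04 -0.05] rv [-0.000e+00 -2.000e-04  2.186e-01] F [0.6 0.4 0.4] M [-0.04  0.09 -0.49] w 0.0096 q7 13.4
```

Call:
drive_tool(
  angular=[
    [0,0,0.04],
    [0,0,0.05],
    [0,0,0.05],
    [0,0,0.05],
    [0,0,0.05],
    [0,0,0.05],
    [0,0,0.04],
    [0,0,0.03],
    [0,0,0.02],
    [0,0,0],
    [0,0,0],
  ],
  delta_pos=[
    [0,0,0],
    [0,0,0],
    [0,0,0],
    [0,0,0],
    [0,0,0],
    [0,0,0],
    [0,0,0],
    [0,0,0],
    [0,0,0],
    [0,0,0],
    [0,0,0],
  ],
  gripper=[0.5,0.5,0.5,0.5,0.5,0.5,0.5,0.5,0.5,0.5,0.5],
)

```text
time_s: 9.25
tool_pos: [0.5153, -0.0125, 0.1115]
tool_rot: [180.0, -0.0, 78.8]
force: [0.7, -0.3, -1.4]
grip_width: 0.0094
grasp_force: 60.0
```

```bash
python3 -c "
from h import *
togo([.5154,-.0125,.112],88)"
```

```text
t 9.25 at [ 0.5153 -0.0125  0.1115] [179.96  -0.    78.81] d cm [-0.    0.01 -0.05] rv [ 0.0007  0.     -0.1605] F [ 0.7 -0.3 -1.4] M [-0.18 -0.2   0.02] w 0.0094 q7 -8.0
```

Call:
drive_tool(
  angular=[
    [0,0,0.03],
    [0,0,0.02],
    [0,0,0],
    [0,0,0],
  ],
  delta_pos=[
    [0,0,0],
    [0,0,0],
    [0,0,0],
    [0,0,0],
  ],
  gripper=[0.5,0.5,0.5,0.5],
)

```text
time_s: 9.65
tool_pos: [0.5153, -0.0125, 0.1115]
tool_rot: [180.0, -0.0, 75.9]
force: [2.6, 0.3, -3.2]
grip_width: 0.0098
grasp_force: 60.0
```

```bash
python3 -c "
from h import *
togo([.5154,-.0125,.112],88)"
```

```text
t 9.65 at [ 0.5153 -0.0125  0.1115] [ 1.7996e+02 -1.0000e-02  7.5910e+01] d cm [ 0.    0.01 -0.05] rv [ 0.0007 -0.     -0.211 ] F [ 2.6  0.3 -3.2] M [-0.18 -0.55  0.17] w 0.0098 q7 -10.9
```

Call:
drive_tool(
  angular=[
    [0,0,0.03],
    [0,0,0.01],
    [0,0,0],
    [0,0,0],
  ],
  delta_pos=[
    [0,0,0],
    [0,0,0],
    [0,0,0],
    [0,0,0],
  ],
  gripper=[0.5,0.5,0.5,0.5],
)

```text
time_s: 10.05
tool_pos: [0.5153, -0.0125, 0.1115]
tool_rot: [180.0, -0.0, 73.6]
force: [3.9, -0.9, -3.2]
grip_width: 0.0095
grasp_force: 60.0
```

```bash
python3 -c "
from h import *
togo([.5154,-.0125,.112],88)"
```

```text
t 10.05 at [ 0.5153 -0.0125  0.1115] [ 1.7996e+02 -1.0000e-02  7.3600e+01] d cm [ 0.    0.   -0.05] rv [ 7.000e-04 -1.000e-04 -2.513e-01] F [ 3.9 -0.9 -3.2] M [-0.28 -0.83  0.11] w 0.0095 q7 -13.1
```

Call:
drive_tool(
  angular=[
    [0,0,0.02],
    [0,0,0.01],
    [0,0,0],
    [0,0,0],
  ],
  delta_pos=[
    [0,0,0],
    [0,0,0],
    [0,0,0],
    [0,0,0],
  ],
  gripper=[0.5,0.5,0.5,0.5],
)

```text
time_s: 10.45
tool_pos: [0.5153, -0.0125, 0.1115]
tool_rot: [180.0, -0.0, 71.9]
force: [5.1, -1.3, -4.6]
grip_width: 0.0098
grasp_force: 60.1
```

```bash
python3 -c "
from h import *
togo([.5154,-.0125,.112],88)"
```

```text
t 10.45 at [ 0.5153 -0.0125  0.1115] [ 1.7996e+02 -1.0000e-02  7.1900e+01] d cm [ 0.    0.01 -0.05] rv [ 0.0007 -0.     -0.2809] F [ 5.1 -1.3 -4.6] M [-0.28 -1.06  0.26] w 0.0098 q7 -14.8
```

Call:
drive_tool(
  angular=[
    [0,0,0.02],
    [0,0,0],
    [0,0,0],
  ],
  delta_pos=[
    [0,0,0],
    [0,0,0],
    [0,0,0],
  ],
  gripper=[0.5,0.5,0.5],
)

```text
time_s: 10.75
tool_pos: [0.5154, -0.0125, 0.1115]
tool_rot: [180.0, -0.0, 70.8]
force: [5.4, -1.1, -4.1]
grip_width: 0.0099
grasp_force: 60.1
```

```bash
python3 -c "
from h import *
togo([.5154,-.0125,.112],88)"
```

```text
t 10.75 at [ 0.5154 -0.0125  0.1115] [179.96  -0.    70.78] d cm [ 0.    0.01 -0.05] rv [ 7.000e-04  1.000e-04 -3.005e-01] F [ 5.4 -1.1 -4.1] M [-0.27 -1.05  0.35] w 0.0099 q7 -15.9
```

Call:
drive_tool(
  angular=[
    [0,0,0.012],
    [0,0,0],
    [0,0,0],
  ],
  delta_pos=[
    [0,0,0],
    [0,0,0],
    [0,0,0],
  ],
  gripper=[0.5,0.5,0.5],
)

```text
time_s: 11.05
tool_pos: [0.5153, -0.0125, 0.1115]
tool_rot: [180.0, 0.0, 70.1]
force: [4.4, -0.3, -4.6]
grip_width: 0.0096
grasp_force: 60.2
```

```bash
python3 -c "
from h import *
togo([.5154,-.0125,.112],88)"
```

```text
t 11.05 at [ 0.5153 -0.0125  0.1115] [179.96   0.    70.11] d cm [ 0.    0.01 -0.05] rv [ 7.000e-04  2.000e-04 -3.122e-01] F [ 4.4 -0.3 -4.6] M [-0.29 -1.1   0.45] w 0.0096 q7 -16.6
```

Call:
drive_tool(
  angular=[
    [0,0,-0.04],
    [0,0,-0.06],
    [0,0,-0.06],
    [0,0,-0.06],
    [0,0,-0.06],
    [0,0,-0.06],
    [0,0,-0.06],
    [0,0,-0.05],
    [0,0,-0.04],
    [0,0,-0.03],
    [0,0,-0.01],
    [0,0,0],
    [0,0,0],
  ],
  delta_pos=[
    [0,0,0],
    [0,0,0],
    [0,0,0],
    [0,0,0],
    [0,0,0],
    [0,0,0],
    [0,0,0],
    [0,0,0],
    [0,0,0],
    [0,0,0],
    [0,0,0],
    [0,0,0],
    [0,0,0],
  ],
  gripper=[0.5,0.5,0.5,0.5,0.5,0.5,0.5,0.5,0.5,0.5,0.5,0.5,0.5],
)

```text
time_s: 12.35
tool_pos: [0.5149, -0.0125, 0.1115]
tool_rot: [-180.0, -0.0, 100.4]
force: [4.0, 0.5, -2.4]
grip_width: 0.0095
grasp_force: 60.0
```

```bash
python3 -c "
from h import *
togo([.5154,-.0125,.112],88)"
```

```text
t 12.35 at [ 0.5149 -0.0125  0.1115] [-1.7999e+02 -1.0000e-02  1.0039e+02] d cm [-0.01  0.04 -0.05] rv [-2.000e-04 -2.000e-04  2.162e-01] F [ 4.   0.5 -2.4] M [-0.17 -0.66 -0.18] w 0.0095 q7 13.3
```

Low torque at the old jam angle, so the arc has grown. Continuing.

Call:
drive_tool(
  angular=[
    [0,0,-0.03],
    [0,0,-0.03],
    [0,0,0],
    [0,0,0],
  ],
  delta_pos=[
    [0,0,0],
    [0,0,0],
    [0,0,0],
    [0,0,0],
  ],
  gripper=[0.5,0.5,0.5,0.5],
)

```text
time_s: 12.75
tool_pos: [0.5149, -0.0125, 0.1115]
tool_rot: [-180.0, -0.0, 103.9]
force: [2.1, -0.3, -0.6]
grip_width: 0.0089
grasp_force: 60.0
```

```bash
python3 -c "
from h import *
togo([.5154,-.0125,.112],88)"
```

```text
t 12.75 at [ 0.5149 -0.0125  0.1115] [-1.7998e+02 -1.0000e-02  1.0386e+02] d cm [-0.01  0.05 -0.05] rv [-3.000e-04 -1.000e-04  2.768e-01] F [ 2.1 -0.3 -0.6] M [-0.17 -0.49 -0.12] w 0.0089 q7 16.7
```

Call:
drive_tool(
  angular=[
    [0,0,-0.03],
    [0,0,-0.01],
    [0,0,0],
    [0,0,0],
  ],
  delta_pos=[
    [0,0,0],
    [0,0,0],
    [0,0,0],
    [0,0,0],
  ],
  gripper=[0.5,0.5,0.5,0.5],
)

```text
time_s: 13.15
tool_pos: [0.5149, -0.0124, 0.1115]
tool_rot: [-180.0, -0.0, 106.2]
force: [1.2, -0.4, 0.1]
grip_width: 0.0094
grasp_force: 60.0
```

```bash
python3 -c "
from h import *
togo([.5154,-.0125,.112],88)"
```

```text
t 13.15 at [ 0.5149 -0.0124  0.1115] [-1.7998e+02 -1.0000e-02  1.0616e+02] d cm [-0.02  0.05 -0.05] rv [-4.000e-04 -1.000e-04  3.169e-01] F [ 1.2 -0.4  0.1] M [-0.2  -0.32 -0.21] w 0.0094 q7 18.9
```

Call:
drive_tool(
  angular=[
    [0,0,-0.03],
    [0,0,-0.01],
    [0,0,0],
    [0,0,0],
  ],
  delta_pos=[
    [0,0,0],
    [0,0,0],
    [0,0,0],
    [0,0,0],
  ],
  gripper=[0.5,0.5,0.5,0.5],
)

```text
time_s: 13.55
tool_pos: [0.5149, -0.0125, 0.1115]
tool_rot: [-180.0, -0.0, 108.4]
force: [0.3, -0.6, 0.4]
grip_width: 0.0096
grasp_force: 60.1
```

```bash
python3 -c "
from h import *
togo([.5154,-.0125,.112],88)"
```

```text
t 13.55 at [ 0.5149 -0.0125  0.1115] [-1.7999e+02 -2.0000e-02  1.0843e+02] d cm [-0.02  0.05 -0.05] rv [-3.000e-04 -2.000e-04  3.565e-01] F [ 0.3 -0.6  0.4] M [-0.19 -0.14 -0.46] w 0.0096 q7 21.2
```

Call:
drive_tool(
  angular=[
    [0,0,0.04],
    [0,0,0.06],
    [0,0,0.07],
    [0,0,0.07],
    [0,0,0.07],
    [0,0,0.07],
    [0,0,0.07],
    [0,0,0.07],
    [0,0,0.06],
    [0,0,0.05],
    [0,0,0.03],
    [0,0,0.01],
    [0,0,0],
    [0,0,0],
  ],
  delta_pos=[
    [0,0,0],
    [0,0,0],
    [0,0,0],
    [0,0,0],
    [0,0,0],
    [0,0,0],
    [0,0,0],
    [0,0,0],
    [0,0,0],
    [0,0,0],
    [0,0,0],
    [0,0,0],
    [0,0,0],
    [0,0,0],
  ],
  gripper=[0.5,0.5,0.5,0.5,0.5,0.5,0.5,0.5,0.5,0.5,0.5,0.5,0.5,0.5],
)

```text
time_s: 14.95
tool_pos: [0.5154, -0.0125, 0.1115]
tool_rot: [180.0, -0.0, 70.1]
force: [3.1, -1.1, -3.0]
grip_width: 0.0094
grasp_force: 60.0
```

```bash
python3 -c "
from h import *
togo([.5154,-.0125,.112],88)"
```

```text
t 14.95 at [ 0.5154 -0.0125  0.1115] [ 1.7995e+02 -1.0000e-02  7.0110e+01] d cm [-0.    0.   -0.05] rv [ 0.0008 -0.     -0.3122] F [ 3.1 -1.1 -3. ] M [-0.34 -0.76  0.08] w 0.0094 q7 -16.6
```

Call:
drive_tool(
  angular=[
    [0,0,0.03],
    [0,0,0.03],
    [0,0,0.02],
    [0,0,0],
    [0,0,0],
  ],
  delta_pos=[
    [0,0,0],
    [0,0,0],
    [0,0,0],
    [0,0,0],
    [0,0,0],
  ],
  gripper=[0.5,0.5,0.5,0.5,0.5],
)

```text
time_s: 15.45
tool_pos: [0.5154, -0.0125, 0.1115]
tool_rot: [179.9, -0.0, 65.4]
force: [4.5, -1.7, -2.8]
grip_width: 0.0097
grasp_force: 60.0
```

```bash
python3 -c "
from h import *
togo([.5154,-.0125,.112],88)"
```

```text
t 15.45 at [ 0.5154 -0.0125  0.1115] [ 1.7995e+02 -1.0000e-02  6.5450e+01] d cm [ 0.   -0.01 -0.05] rv [ 0.001  -0.     -0.3936] F [ 4.5 -1.7 -2.8] M [-0.38 -0.97  0.15] w 0.0097 q7 -21.2
```

Call:
drive_tool(
  angular=[
    [0,0,0.02],
    [0,0,0.02],
    [0,0,0],
    [0,0,0],
  ],
  delta_pos=[
    [0,0,0],
    [0,0,0],
    [0,0,0],
    [0,0,0],
  ],
  gripper=[0.5,0.5,0.5,0.5],
)

```text
time_s: 15.85
tool_pos: [0.5155, -0.0125, 0.1115]
tool_rot: [179.9, -0.0, 63.2]
force: [3.9, -1.2, -3.2]
grip_width: 0.0099
grasp_force: 60.0
```

```bash
python3 -c "
from h import *
togo([.5154,-.0125,.112],88)"
```

```text
t 15.85 at [ 0.5155 -0.0125  0.1115] [ 1.7995e+02 -2.0000e-02  6.3160e+01] d cm [ 0.   -0.01 -0.05] rv [ 1.000e-03 -1.000e-04 -4.336e-01] F [ 3.9 -1.2 -3.2] M [-0.41 -1.04  0.17] w 0.0099 q7 -23.4
```

Call:
drive_tool(
  angular=[
    [0,0,0.02],
    [0,0,0.01],
    [0,0,0],
    [0,0,0],
  ],
  delta_pos=[
    [0,0,0],
    [0,0,0],
    [0,0,0],
    [0,0,0],
  ],
  gripper=[0.5,0.5,0.5,0.5],
)

```text
time_s: 16.25
tool_pos: [0.5155, -0.0125, 0.1115]
tool_rot: [179.9, -0.0, 61.5]
force: [5.5, -1.1, -3.2]
grip_width: 0.0097
grasp_force: 60.1
```

```bash
python3 -c "
from h import *
togo([.5154,-.0125,.112],88)"
```

```text
t 16.25 at [ 0.5155 -0.0125  0.1115] [ 1.7994e+02 -1.0000e-02  6.1480e+01] d cm [-0.   -0.01 -0.05] rv [ 1.100e-03  1.000e-04 -4.629e-01] F [ 5.5 -1.1 -3.2] M [-0.46 -1.02  0.38] w 0.0097 q7 -25.1
```

Call:
drive_tool(
  angular=[
    [0,0,0.01],
    [0,0,0],
    [0,0,0],
  ],
  delta_pos=[
    [0,0,0],
    [0,0,0],
    [0,0,0],
  ],
  gripper=[0.5,0.5,0.5],
)

```text
time_s: 16.55
tool_pos: [0.5155, -0.0126, 0.1115]
tool_rot: [179.9, -0.0, 60.9]
force: [4.2, -0.8, -3.6]
grip_width: 0.0096
grasp_force: 60.1
```

Call:
drive_tool(
  angular=[
    [0,0,-0.04],
    [0,0,-0.07],
    [0,0,-0.08],
    [0,0,-0.08],
    [0,0,-0.08],
    [0,0,-0.08],
    [0,0,-0.08],
    [0,0,-0.08],
    [0,0,-0.07],
    [0,0,-0.06],
    [0,0,-0.06],
    [0,0,-0.04],
    [0,0,0],
    [0,0,0],
  ],
  delta_pos=[
    [0,0,0],
    [0,0,0],
    [0,0,0],
    [0,0,0],
    [0,0,0],
    [0,0,0],
    [0,0,0],
    [0,0,0],
    [0,0,0],
    [0,0,0],
    [0,0,0],
    [0,0,0],
    [0,0,0],
    [0,0,0],
  ],
  gripper=[0.5,0.5,0.5,0.5,0.5,0.5,0.5,0.5,0.5,0.5,0.5,0.5,0.5,0.5],
)

```text
time_s: 17.95
tool_pos: [0.5148, -0.0125, 0.1115]
tool_rot: [-180.0, -0.0, 107.8]
force: [2.8, 0.7, -0.7]
grip_width: 0.0097
grasp_force: 60.0
```

```bash
python3 -c "
from h import *
togo([.5154,-.0125,.112],88)"
```

```text
t 17.95 at [ 0.5148 -0.0125  0.1115] [-1.7998e+02 -2.0000e-02  1.0779e+02] d cm [-0.02  0.05 -0.05] rv [-4.000e-04 -2.000e-04  3.455e-01] F [ 2.8  0.7 -0.7] M [-0.33 -0.55 -0.  ] w 0.0097 q7 20.6
```

Torque is about zero at the old jam angle. Continuing anticlockwise in small checked steps.

Call:
drive_tool(
  angular=[
    [0,0,-0.03],
    [0,0,-0.03],
    [0,0,-0.02],
    [0,0,0],
    [0,0,0],
  ],
  delta_pos=[
    [0,0,0],
    [0,0,0],
    [0,0,0],
    [0,0,0],
    [0,0,0],
  ],
  gripper=[0.5,0.5,0.5,0.5,0.5],
)

```text
time_s: 18.45
tool_pos: [0.5148, -0.0125, 0.1114]
tool_rot: [-180.0, -0.0, 112.4]
force: [0.7, -1.6, 1.5]
grip_width: 0.0096
grasp_force: 60.0
```

```bash
python3 -c "
from h import *
togo([.5154,-.0125,.112],88)"
```

```text
t 18.45 at [ 0.5148 -0.0125  0.1114] [-1.7997e+02 -2.0000e-02  1.1245e+02] d cm [-0.02  0.06 -0.06] rv [-6.000e-04 -2.000e-04  4.267e-01] F [ 0.7 -1.6  1.5] M [-0.39 -0.2   0.03] w 0.0096 q7 25.1
```

Call:
drive_tool(
  angular=[
    [0,0,-0.03],
    [0,0,-0.03],
    [0,0,-0.02],
    [0,0,0],
    [0,0,0],
  ],
  delta_pos=[
    [0,0,0],
    [0,0,0],
    [0,0,0],
    [0,0,0],
    [0,0,0],
  ],
  gripper=[0.5,0.5,0.5,0.5,0.5],
)

```text
time_s: 18.95
tool_pos: [0.5147, -0.0125, 0.1114]
tool_rot: [-180.0, -0.0, 117.0]
force: [-1.1, -1.0, 2.6]
grip_width: 0.0092
grasp_force: 60.0
```

```bash
python3 -c "
from h import *
togo([.5154,-.0125,.112],88)"
```

```text
t 18.95 at [ 0.5147 -0.0125  0.1114] [-1.7997e+02 -2.0000e-02  1.1704e+02] d cm [-0.03  0.06 -0.06] rv [-7.000e-04 -2.000e-04  5.068e-01] F [-1.1 -1.   2.6] M [-0.38  0.3  -0.1 ] w 0.0092 q7 29.7
```

Call:
drive_tool(
  angular=[
    [0,0,-0.03],
    [0,0,-0.04],
    [0,0,-0.04],
    [0,0,-0.04],
    [0,0,0],
  ],
  delta_pos=[
    [0,0,0],
    [0,0,0],
    [0,0,0],
    [0,0,0],
    [0,0,0],
  ],
  gripper=[0.5,0.5,0.5,0.5,0.5],
)

```text
time_s: 19.45
tool_pos: [0.5147, -0.0126, 0.1114]
tool_rot: [-180.0, -0.0, 125.7]
force: [-2.3, -1.0, 4.0]
grip_width: 0.0098
grasp_force: 60.0
```

```bash
python3 -c "
from h import *
togo([.5154,-.0125,.112],88)"
```

```text
t 19.45 at [ 0.5147 -0.0126  0.1114] [-1.7996e+02 -3.0000e-02  1.2570e+02] d cm [-0.04  0.07 -0.06] rv [-9.000e-04 -3.000e-04  6.579e-01] F [-2.3 -1.   4. ] M [-0.4   0.42 -0.01] w 0.0098 q7 38.2
```

Call:
drive_tool(
  angular=[
    [0,0,-0.04],
    [0,0,-0.06],
    [0,0,-0.06],
    [0,0,-0.06],
    [0,0,-0.06],
    [0,0,-0.05],
    [0,0,0],
  ],
  delta_pos=[
    [0,0,0],
    [0,0,0],
    [0,0,0],
    [0,0,0],
    [0,0,0],
    [0,0,0],
    [0,0,0],
  ],
  gripper=[0.5,0.5,0.5,0.5,0.5,0.5,0.5],
)

```text
time_s: 20.15
tool_pos: [0.5145, -0.0127, 0.1114]
tool_rot: [-179.9, -0.1, 144.5]
force: [-3.4, -1.3, 5.2]
grip_width: 0.0094
grasp_force: 60.0
```

```bash
python3 -c "
from h import *
togo([.5154,-.0125,.112],88)"
```

```text
t 20.15 at [ 0.5145 -0.0127  0.1114] [-1.7995e+02 -5.0000e-02  1.4453e+02] d cm [-0.06  0.07 -0.06] rv [-1.300e-03 -4.000e-04  9.867e-01] F [-3.4 -1.3  5.2] M [-0.52  0.7   0.04] w 0.0094 q7 56.8
```

Call:
drive_tool(
  angular=[
    [0,0,-0.04],
    [0,0,-0.06],
    [0,0,-0.06],
    [0,0,-0.06],
    [0,0,-0.06],
    [0,0,-0.06],
    [0,0,-0.03],
    [0,0,0],
    [0,0,0],
    [0,0,0],
  ],
  delta_pos=[
    [0,0,0],
    [0,0,0],
    [0,0,0],
    [0,0,0],
    [0,0,0],
    [0,0,0],
    [0,0,0],
    [0,0,0],
    [0,0,0],
    [0,0,0],
  ],
  gripper=[0.5,0.5,0.5,0.5,0.5,0.5,0.5,0.5,0.5,0.5],
)

```text
time_s: 21.15
tool_pos: [0.5143, -0.013, 0.1114]
tool_rot: [-179.9, -0.1, 165.6]
force: [-3.7, -2.6, 4.5]
grip_width: 0.0094
grasp_force: 60.0
```

```bash
python3 -c "
from h import *
togo([.5154,-.0125,.112],88)
c=eyes.read_camera('side');save(c,'s2')"
```

```text
t 21.15 at [ 0.5143 -0.013   0.1114] [-1.7995e+02 -8.0000e-02  1.6564e+02] d cm [-0.09  0.08 -0.06] rv [-1.700e-03 -6.000e-04  1.355e+00] F [-3.7 -2.6  4.5] M [-0.58  0.76 -0.01] w 0.0094 q7 77.7
```

View pics/s2.png

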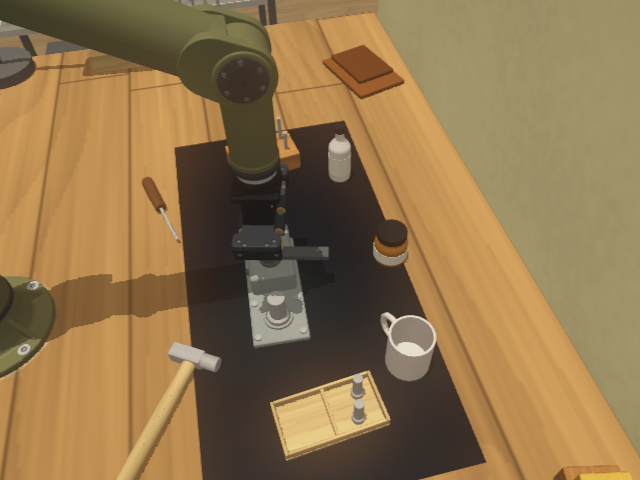

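The side view shows the arm swung off, its tip at (325,250). The stamp at (277,308) is uncovered. I'll release, lift and turn back.

Call:
drive_tool(
  angular=[
    [0,0,0],
    [0,0,0],
    [0,0,0],
    [0,0,0],
    [0,0,0],
    [0,0,0],
    [0,0,0.13],
    [0,0,0.135],
    [0,0,0.135],
    [0,0,0.135],
    [0,0,0.135],
    [0,0,0.135],
    [0,0,0.135],
    [0,0,0.135],
    [0,0,0.135],
    [0,0,0.13],
    [0,0,0.02],
    [0,0,0],
    [0,0,0],
  ],
  delta_pos=[
    [0,0,0],
    [0,0,0],
    [0,0,0],
    [0,0,-1],
    [0,0,-2.5],
    [0,0,-3],
    [0,0,-3],
    [0,0,-2],
    [0,0,0],
    [0,0,0],
    [0,0,0],
    [0,0,0],
    [0,0,0],
    [0,0,0],
    [0,0,0],
    [0,0,0],
    [0,0,0],
    [0,0,0],
    [0,0,0],
  ],
  gripper=[3,3,3,3,3,3,4.5,4.5,4.5,4.5,4.5,4.5,4.5,4.5,4.5,4.5,4.5,4.5,4.5],
)

```text
time_s: 23.1
tool_pos: [0.5151, -0.0124, 0.2267]
tool_rot: [180.0, -0.0, 87.9]
force: [-0.7, 0.1, -0.8]
grip_width: 0.045
grasp_force: 0.0
```

Run:
```python
from h import *
togo([.5107,-.1074,.2],87)
c=eyes.read_camera("wrist");save(c,"w2")
np.savez("w2",**{k:c[k] for k in("pixels","mtx","origin","orientation")})
```

```text
t 23.1 at [ 0.5151 -0.0124  0.2267] [ 1.7998e+02 -1.0000e-02  8.7950e+01] d cm [-9.51 -0.1   2.67] rv [ 0.0003 -0.0002  0.0165] F [-0.7  0.1 -0.8] M [-0.03  0.07  0.02] w 0.045 q7 -2.7
```

Call:
drive_tool(
  angular=[
    [0,0,0],
    [0,0,0],
    [0,0,0],
    [0,0,0],
    [0,0,0],
    [0,0,0],
  ],
  delta_pos=[
    [-3,0,0],
    [-3.5,0,0],
    [-3,-0.1,0],
    [0,0,0],
    [0,0,0],
    [0,0,0],
  ],
  gripper=[5,5,5,5,5,5],
)

```text
time_s: 23.75
tool_pos: [0.5106, -0.106, 0.2264]
tool_rot: [-180.0, -0.0, 87.9]
force: [0.9, 0.1, 0.1]
grip_width: 0.0501
grasp_force: 0.0
```

Run:
```python
from h import *
togo([.5107,-.1074,.05],87)
c=eyes.read_camera("wrist");save(c,"w3")
np.savez("w3",**{k:c[k] for k in("pixels","mtx","origin","orientation")})
print(proj(c,[.5107,-.1074,.072]),[(r["p"],r["centre"]) for r in models.search_frame(c,"stamp_center")])
```

```text
t 23.75 at [ 0.5106 -0.106   0.2264] [-1.7999e+02 -4.0000e-02  8.7950e+01] d cm [-0.15  0.02 17.64] rv [-0.0001 -0.0007  0.0165] F [0.9 0.1 0.1] M [-0.08  0.08  0.02] w 0.0501 q7 8.4
[324.19526852 233.38937428] [(0.95, [326.6, 224.1])]
```

View pics/w3.png

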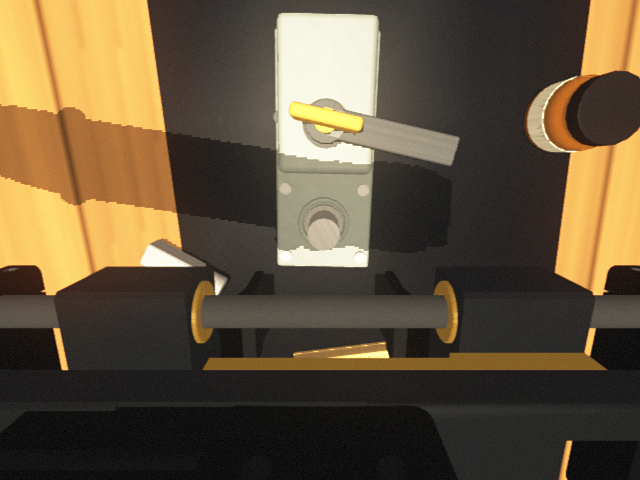

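The stamp's top shows at (324,234), within a pixel of my estimate. Descending.

Call:
drive_tool(
  angular=[
    [0,0,0],
    [0,0,0],
    [0,0,0],
    [0,0,0],
    [0,0,0],
    [0,0,0],
    [0,0,0],
    [0,0,0],
    [0,0,0],
  ],
  delta_pos=[
    [-0.15,0,3],
    [0,0,3],
    [0,0,3],
    [0,0,3],
    [0,0,3],
    [0,0,2],
    [0,0,0.5],
    [0,0,0],
    [0,0,0],
  ],
  gripper=[5,5,5,5,5,5,5,5,5],
)

```text
time_s: 24.75
tool_pos: [0.5114, -0.1086, 0.0526]
tool_rot: [179.9, -0.0, 87.9]
force: [-0.3, -0.2, 0.2]
grip_width: 0.0501
grasp_force: 0.0
```

Run:
```python
from h import *
togo([.5107,-.1074,.05],88)
```

```text
t 24.75 at [ 0.5114 -0.1086  0.0526] [179.89  -0.    87.87] d cm [ 0.12 -0.08  0.26] rv [ 0.0019 -0.0001 -0.0024] F [-0.3 -0.2  0.2] M [-0.08  0.08 -0.04] w 0.0501 q7 14.8
```

Call:
drive_tool(
  angular=[
    [0,0,0],
    [0,0,0],
    [0,0,0],
    [0,0,0],
    [0,0,0],
    [0,0,0],
  ],
  delta_pos=[
    [0,0,0],
    [0,0,0],
    [0,0,0],
    [0,0,0],
    [0,0,0],
    [0,0,0],
  ],
  gripper=[3.8,3.4,3,2.6,2.4,2.4],
  squeeze=40,
)

```text
time_s: 25.35
tool_pos: [0.5101, -0.1088, 0.0517]
tool_rot: [-180.0, -0.0, 87.8]
force: [-3.8, 0.6, 5.9]
grip_width: 0.0289
grasp_force: 40.0
```

Call:
drive_tool(
  angular=[
    [0,0,0],
    [0,0,0],
    [0,0,0],
    [0,0,0],
    [0,0,0],
    [0,0,0],
    [0,0,0],
    [0,0,0],
    [0,0,0],
    [0,0,0],
    [0,0,0],
    [0,0,0],
    [0,0,0],
    [0,0,0],
    [0,0,0],
    [0,0,0],
  ],
  delta_pos=[
    [0,0,-0.5],
    [0,0,-1],
    [0,0,-2],
    [0,0,-2],
    [0,0,-2],
    [0,0,-1.5],
    [-1.5,0.1,0],
    [-2.5,0.15,0],
    [-3,0.15,0],
    [-3,0.2,0],
    [-3,0.2,0],
    [-3,0.15,0],
    [-2.5,0.1,0],
    [-1.5,0.05,0],
    [0,0,0],
    [0,0,0],
  ],
  gripper=[2.4,2.4,2.4,2.4,2.4,2.4,2.4,2.4,2.4,2.4,2.4,2.4,2.4,2.4,2.4,2.4],
)

```text
time_s: 26.95
tool_pos: [0.5138, -0.3085, 0.1414]
tool_rot: [-180.0, -0.0, 87.8]
force: [-0.8, 0.8, -3.4]
grip_width: 0.0281
grasp_force: 40.0
```

Run:
```python
from h import *
togo([.514,-.309,.0447],88)
c=eyes.read_camera("wrist");save(c,"w4");s=eyes.read_camera("side");save(s,"s4")
cv2.imwrite("pics/ws4.png",cv2.cvtColor(np.hstack([c["pixels"][:400,120:520],s["pixels"][180:480:,200:500].repeat(1,0)[:,:][:300].__class__(shape=(0,)) if 0 else cv2.resize(s["pixels"][230:480,220:470],(400,400))]),cv2.COLOR_RGB2BGR))
for n,P in [("w",c),("s",s)]: print(n,proj(P,[.514,-.309,.005]),[(round(r["p"],2),np.round(r["centre"])) for r in models.search_frame(P,"tray")[:2]])
```

```text
t 26.95 at [ 0.5138 -0.3085  0.1414] [-1.7999e+02 -5.0000e-02  8.7800e+01] d cm [-0.05  0.03  9.67] rv [-0.0003 -0.0008 -0.0034] F [-0.8  0.8 -3.4] M [ 0.01 -0.02 -0.02] w 0.0281 q7 36.4
w [324.37973171 236.98666654] [(0.96, array([382., 218.]))]
s [303.44974501 423.90674111] [(0.65, array([325., 416.]))]
```

View pics/ws4.png

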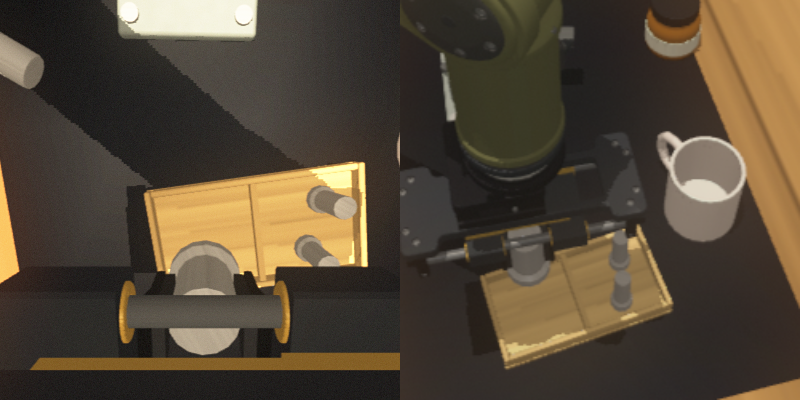

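Both views put the estimated slot centre, (204,237) in the left crop and (133,310) in the right, at the middle of the empty compartment. Lowering.

Call:
drive_tool(
  angular=[
    [0,0,0],
    [0,0,0],
    [0,0,0],
    [0,0,0],
    [0,0,0],
    [0,0,0],
    [0,0,0],
    [0,0,0],
    [0,0,0],
  ],
  delta_pos=[
    [0,0,1.5],
    [0,0,2],
    [0,0,2],
    [0,0,1.5],
    [0,0,1],
    [0,0,0.7],
    [0,0,0.3],
    [0,0,0],
    [0,0,0],
  ],
  gripper=[2.4,2.4,2.4,2.4,2.4,2.4,2.4,2.4,2.4],
)

```text
time_s: 28.05
tool_pos: [0.5143, -0.3094, 0.0521]
tool_rot: [179.9, 0.0, 87.8]
force: [0.2, 0.2, -3.3]
grip_width: 0.0286
grasp_force: 40.0
```

Run:
```python
from h import *
togo([.514,-.309,.0447],88)
```

```text
t 28.05 at [ 0.5143 -0.3094  0.0521] [1.7993e+02 2.0000e-02 8.7820e+01] d cm [ 0.04 -0.03  0.74] rv [ 0.0012  0.0004 -0.0031] F [ 0.2  0.2 -3.3] M [-0.13  0.07 -0.05] w 0.0286 q7 39.7
```

Call:
drive_tool(
  angular=[
    [0,0,0],
    [0,0,0],
    [0,0,0],
    [0,0,0],
    [0,0,0],
    [0,0,0],
  ],
  delta_pos=[
    [0,0,0.3],
    [0,0,0.25],
    [0,0,0.15],
    [0,0,0.05],
    [0,0,0],
    [0,0,0],
  ],
  gripper=[2.4,2.4,2.4,2.4,2.4,2.4],
)

```text
time_s: 28.65
tool_pos: [0.5139, -0.3091, 0.0448]
tool_rot: [180.0, -0.0, 87.8]
force: [-3.1, 1.8, 6.1]
grip_width: 0.0285
grasp_force: 40.0
```

Run:
```python
from h import *
togo([.514,-.309,.0447],88)
```

```text
t 28.65 at [ 0.5139 -0.3091  0.0448] [ 1.7998e+02 -3.0000e-02  8.7830e+01] d cm [0.01 0.01 0.01] rv [ 0.0003 -0.0006 -0.003 ] F [-3.1  1.8  6.1] M [ 0.4   0.71 -0.01] w 0.0285 q7 40.0
```

Contact is made (Fz went from -3 to +6 N). I'll open gently and retreat upward.

Call:
drive_tool(
  angular=[
    [0,0,0],
    [0,0,0],
    [0,0,0],
    [0,0,0],
    [0,0,0],
    [0,0,0],
    [0,0,0],
    [0,0,0],
    [0,0,0],
    [0,0,0],
    [0,0,0],
    [0,0,0],
    [0,0,0],
    [0,0,0],
    [0,0,0],
  ],
  delta_pos=[
    [0,0,0],
    [0,0,0],
    [0,0,0],
    [0,0,0],
    [0,0,0],
    [0,0,-1],
    [0,0,-2],
    [0,0,-3],
    [0,0,-3],
    [0,0,-3],
    [0,0,-3],
    [0,0,-2],
    [0,0,0],
    [0,0,0],
    [0,0,0],
  ],
  gripper=[3,3.3,3.8,4.5,4.5,4.5,4.5,4.5,4.5,4.5,4.5,4.5,4.5,4.5,4.5],
)

```text
time_s: 30.15
tool_pos: [0.5132, -0.3087, 0.2128]
tool_rot: [-179.9, -0.0, 87.8]
force: [0.9, -0.7, 0.2]
grip_width: 0.045
grasp_force: 0.0
```

Run:
```python
from h import *
togo([.514,-.309,.0447],88)
c=eyes.read_camera("wrist");s=eyes.read_camera("side")
cv2.imwrite("pics/ws5.png",cv2.cvtColor(np.hstack([c["pixels"][:400,120:520],cv2.resize(s["pixels"][230:480,220:470],(400,400))]),cv2.COLOR_RGB2BGR))
```

```text
t 30.15 at [ 0.5132 -0.3087  0.2128] [-1.799e+02 -5.000e-02  8.782e+01] d cm [-0.04  0.11 16.81] rv [-0.0017 -0.0008 -0.0031] F [ 0.9 -0.7  0.2] M [-0.06  0.09  0.05] w 0.045 q7 34.6
```

View pics/ws5.png

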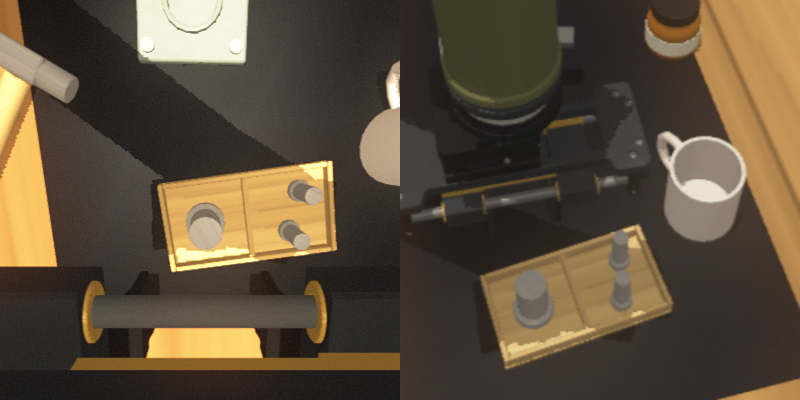

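The stamp stands upright and centred in the empty compartment: (205,225) in the left crop, (533,297) in the right. The small stamps are untouched and the gripper is clear. Handing in.

```bash
python3 -c "
from cell import env
print(env.sign_off())"
```

```text
the job is handed in; nothing more can be done
None
```

The job is handed in at about 30 s of the 72 s allowed: the knob broke free after four swings and the arm was turned about 1.37 rad off. The last pictures show the stamp standing upright in the empty compartment and the small stamps undisturbed; the sign-off returned no verdict.

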